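Fit the missing hob knob and hold it pressed

ROBOT

A 6-joint arm with a two-finger parallel gripper is mounted at the origin on the work surface. World frame = base frame: x ahead of the robot, y to its left, z up, the work surface at z = 0. Lengths are in m, angles in rad, forces in N, time in s.
With the tool pointing down it reaches from about 0.35 to 0.85 m from the base axis. Payload 8.1 kg.
Tool frame: the origin (TCP) lies at the very end of the fingers, on their centre line; the grasp point (between the pads) lies robot.tcp_to_grasp behind it (robot.tcp_to_grasp is the distance from the TCP to the grasp point, in m); z points along the fingers, y is the line along which they close (so a half turn about z gives the same grasp; the last joint's range is limited). The gripper opens to 93 mm and grips with 3 to 60 N. Pads are 15 mm wide; open, the fingers measure 128 mm over their backs; the gripper's body (75 mm by 188 mm) begins 65 mm behind the grasp point.
Start: joints at [-1.43, 0.13, 1.488, -0, 1.523, -0.085], TCP at [0.134, -0.585, 0.219] pointing down, gripper open.
Joint ranges: [-2.96, 2.96], [-0.89, 2.26], [0.02, 2.5], [-1.34, 4.48], [0, 2.73], [-2.66, 2.66]. Speed limits (rad/s): [2.39, 2.39, 2.79, 3.14, 3.14, 3.14].

INTERFACE

Orientations are given as a rotation vector (axis times angle).
In Python, from plant import robot gives the robot as it stands. The module is installed in compiled form; this text tells all that it offers.
- The arm moves only by the shell command python3 -m pendant 'ROWS' [FORCE]. ROWS is JSON, a list that holds one entry, the list of rows, each a list of 5 numbers: the opening, from 0 (shut) to 1 (fully open), then the shift along the tool's x, y, z in cm, then the turn about the tool's z in degrees. In form: [[[fingers, x, y, z, roll], ...]]. A call has 1 to 8 rows; each row shifts and turns the commanded pose from where the row before left it, along the tool's axes as they then stand; what a row does not reach is not made up. A row lasts 1/10 s, in which the tool goes at most 50 mm and 8.59 degrees, less where a joint would pass 70% of its speed; a pose out of reach is approached as far as the arm can. A call is refused whole if a number of a shift passes 5 or a number of a turn 8.59, either way. A call with a gripper value outside its range is refused whole. The fingers move at their own pace and stop on an object; FORCE is the grip in N (left out, the last holds). Time passes only in rows, so rows that do not move let the fingers close. It gives the time, the measured TCP pose, the force, the opening and the grip force at its end, in the units of the state.
- robot.read_state(): the state, without advancing time (a new reading comes with each control period).
- robot.read_camera(name): name is "scene" or "top" or "wrist"; returns a dict with "img" (480x640x3 uint8, blue, green, red), "K" (3x3 intrinsics, pixels), "pose" (4x4, takes a point from camera to world coordinates). Camera axes: x right, y up, looking along -z (the intrinsics and any distortion apply to the point x, -y, -z); pixel columns grow to the right and rows downward; lengths in m; the calibration is good to about 2 mm. A picture is of the moment at which its call begins. There is no depth.
- robot.close_job(): hands the job in; it is judged then, once.
The state is a dict: "t": time; "q": joint angles; "dq": joint speeds; "joint_torque": joint torques, N m; "tool_pos": TCP position; "orientation": TCP orientation; "force": force on the tool from outside, world axes, zero at the start; "wrist_torque": the same for the moment, N m; "opening": finger opening in m; "gripper_force": force on a finger pad.
Only numpy, scipy, OpenCV 4.12 (cv2) and the standard library are available. Lean on these libraries where they do the work, as an engineer would, in place of code of your own. Each camera call takes 0.05 s, during which the arm holds its last target. There are 200 camera calls.

TASK

One of the two control shafts of the hob on the bench is missing its knob. Pick up the loose knob, turn it so that its D-shaped bore matches the flat of the bare shaft, push it fully home onto that shaft, then press it down all the way as for lighting the burner, and finish while still holding it pressed down. Do not disturb the burner cap, the jar or the brush.

Things in the scene. Friction and masses are not known exactly. Their poses are not given: they have to be found in the camera images.
- knob: Loose black knob upright on the bench, left or right of the hob; about 60 g. Skirt 48 mm diameter, 5 mm high; on it a grip bar 22 mm wide (y), x from -21 to +24 mm, top 32 mm above the underside. Bar flanks are parallel for x -17 to +13; pinch them anywhere from 5 to 32 mm height. The bar narrows to a pointer nose at +x with a metal index line on top. Origin: centre of the underside, z up.
- bore_end (a point): Inner end of the loose knob's bore, on its axis 16 mm above its underside; axes as the knob's. The bore opens downwards, is D-shaped, 13.2 mm diameter, its flat 2 mm from the axis on the pointer (+x) side, so it goes onto a shaft only with the pointer towards the shaft's flat (within about 10 degrees). This point meets the shaft's tip when the knob is fully home.
- fitted_knob: The knob already fitted (fixed), same shape as the loose one, on either the left or the right shaft. Origin: centre of its underside, on the axis of the shaft that it covers, 12 mm above the hob's top.
- hob: Two-burner hob, white top 60 mm above the bench, 280 mm wide (y), x from -50 mm (front, nearest the robot) to +460; fixed. Origin: on the bench under the midpoint of the two upright control shafts, which are 130 mm apart; x to the back, y left, z up. Pan supports begin at x = 65 mm and reach 95 mm above the bench. A nut 3 mm high lies around the foot of the bare shaft.
- shaft_left (a point): Tip of the left control shaft (at y = +65 mm in the hob frame). Aluminium D-shaft, 12 mm diameter, one flat 1.5 mm from the axis; stands 28 mm above the hob top, top 3 mm tapered. Point: centre of the tip, z up; x points from the axis out through the flat. A dark tab at its foot, 22 mm long, points the same way. Its turn varies; stiff (0.6 N m). One of the two shafts is bare, the other under fitted_knob.
- shaft_right (a point): Tip of the right control shaft (at y = -65 mm in the hob frame). Aluminium D-shaft, 12 mm diameter, one flat 1.5 mm from the axis; stands 28 mm above the hob top, top 3 mm tapered. Point: centre of the tip, z up; x points from the axis out through the flat. A dark tab at its foot, 22 mm long, points the same way. Its turn varies; stiff (0.6 N m). One of the two shafts is bare, the other under fitted_knob.
- press_left (a joint): Depth in m by which the left shaft is pushed down: 0 up, 0.006 fully pressed against its stop. Springs back when let go; takes 3.6 N to start and 9 N to hold fully down.
- press_right (a joint): Depth in m by which the right shaft is pushed down: 0 up, 0.006 fully pressed against its stop. Springs back when let go; takes 3.6 N to start and 9 N to hold fully down.
- burner_cap: Bystander: loose dark steel burner cap, a disc 64 mm diameter, 13 mm high, on the bench on the other side of the hob from the loose knob. Origin: centre of its underside.
- jar: Bystander: glass jar 64 mm diameter, 85 mm high, standing on the bench to the left. Origin: centre of its underside.
- brush: Bystander: paint brush about 200 mm long lying on the bench to the right. Origin near its middle, underside.
Things that resemble listed ones, but are neither listed nor needed, are in the scene too. Leave any turquoise or yellow look-alike of the knob alone.

How it is judged:
On the way, in this order (a step that is already met when the one before it is completed fails the run):
1. the loose knob is lifted off the bench (height (world z) of knob above 0.03 m), for 0.1 s.
2. the knob is home on the bare shaft (((horizontal distance between bore_end and shaft_left below 0.004 m and z of bore_end in the frame of shaft_left below 0.003 m and angle between knob's own z axis and vertical below 0.12 rad and angle between the x axis of bore_end and the x axis of shaft_left, either way round below 0.35 rad) or (horizontal distance between bore_end and shaft_right below 0.004 m and z of bore_end in the frame of shaft_right below 0.003 m and angle between knob's own z axis and vertical below 0.12 rad and angle between the x axis of bore_end and the x axis of shaft_right, either way round below 0.35 rad))), for 0.2 s.
At the end, for the whole second after the job is handed in: The loose knob sits on the bare shaft (bore axis within 4 mm of the shaft's tip, bore end within 3 mm of the tip, tilt under 0.12 rad, flats within 0.35 rad), that shaft is pressed down by more than 4.5 of its 6 mm, and the fingers are still pushing or gripping the knob with more than 2 N (((horizontal distance between bore_end and shaft_left below 0.004 m and z of bore_end in the frame of shaft_left below 0.003 m and angle between knob's own z axis and vertical below 0.12 rad and angle between the x axis of bore_end and the x axis of shaft_left, either way round below 0.35 rad and value of joint press_left above 0.0045 m) or (horizontal distance between bore_end and shaft_right below 0.004 m and z of bore_end in the frame of shaft_right below 0.003 m and angle between knob's own z axis and vertical below 0.12 rad and angle between the x axis of bore_end and the x axis of shaft_right, either way round below 0.35 rad and value of joint press_right above 0.0045 m)) and contact force between the fingers and knob above 2 N); the arm keeps its last pose, push and grip.
It fails at once if the burner cap is shifted by more than 20 mm (distance of burner_cap from where it was at the start of the episode above 0.02 m).
It fails at once if the jar is shifted by more than 20 mm (distance of jar from where it was at the start of the episode above 0.02 m).
It fails at once if the brush is shifted by more than 20 mm (distance of brush from where it was at the start of the episode above 0.02 m).
It also fails if it takes over 45 s, if anything falls off the work surface, if the arm or the gripper's body presses on something with over 40 N, if the wrist force passes 120 N, or if a joint passes its speed limit or range.

## Working session

There is one attempt and no reset: what is moved stays moved. The work goes in short steps, Python scripts to look and compute and a shell command to move; the robot and the scene stay as the last step left them, time stands still between calls to the robot, and variables do not carry over. Pictures are saved under pics/ and viewed, at most 10 in all, crops included, and the job is handed in when it is done.

```bash
mkdir -p pics; cat > h.py <<'E'
import numpy as np,cv2
from plant import robot
from scipy.spatial.transform import Rotation as R
def snap(n,f):
    c=robot.read_camera(n); cv2.imwrite(f'pics/{f}.png',c['img']); np.savez(f'pics/{f}.npz',K=c['K'],pose=c['pose']); return c
def px2w(f,u,v,z):
    d=np.load(f'pics/{f}.npz'); r=np.linalg.inv(d['K'])@[u,v,1]; r=d['pose'][:3,:3]@(r*[1,-1,-1]); o=d['pose'][:3,3]
    return o+r*(z-o[2])/r[2]
def w2px(f,p):
    d=np.load(f'pics/{f}.npz'); q=d['pose'][:3,:3].T@(np.array(p)-d['pose'][:3,3]); q=d['K']@(q*[1,-1,-1]); return q[:2]/q[2]
def crop(f,g,u,v,w,h,s): cv2.imwrite(f'pics/{g}.png',cv2.resize(cv2.imread(f'pics/{f}.png')[v:v+h,u:u+w],None,fx=s,fy=s,interpolation=cv2.INTER_CUBIC))
E
python3 - <<'E'
from h import *
c=snap('top','t0'); print(c['K'],c['pose'],c.keys())
snap('scene','s0')
s=robot.read_state();print(s['t'],s['tool_pos'],R.from_rotvec(s['orientation']).as_matrix(),robot.tcp_to_grasp,s['force'])
E
```

```text
[[581.90202053   0.         321.4294649 ]
 [  0.         581.90202053 242.43394177]
 [  0.           0.           1.        ]] [[-0.00204515  0.99452825 -0.104448    0.38930312]
 [-0.99997447 -0.00274909 -0.00659609 -0.03327058]
 [-0.00684713  0.10443184  0.99450848  1.54075566]
 [ 0.          0.          0.          1.        ]] dict_keys(['img', 'K', 'pose'])
0.1 [ 0.13426376 -0.5842546   0.21767715] [[ 9.74620436e-01  2.23863656e-01 -2.62103189e-04]
 [ 2.23863778e-01 -9.74619013e-01  1.66987148e-03]
 [ 1.18372784e-04 -1.68616628e-03 -9.99998571e-01]] 0.0188 [ 0.17329734  0.88204411 -0.49643717]
```

View pics/t0.png

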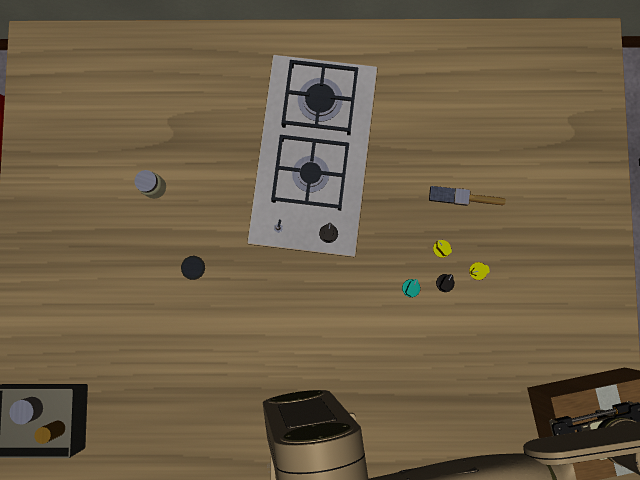

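View pics/s0.png

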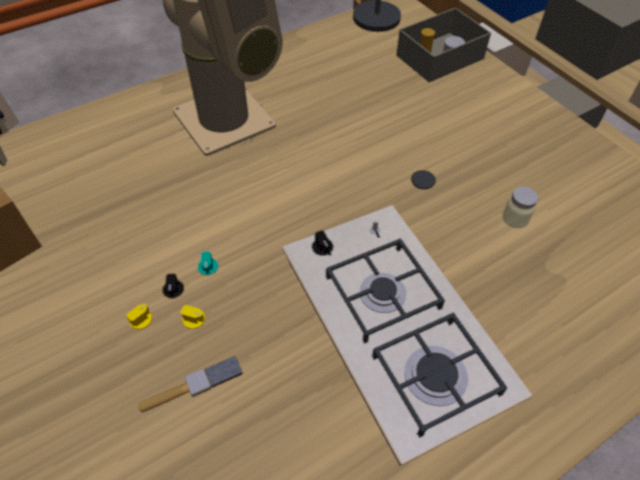

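The top view shows the loose black knob at about (445,283), with turquoise at (411,288) and yellow at (442,248) and (479,271). The bare left shaft is at (279,226) and the fitted knob at (328,233). I'll enlarge these areas.

```bash
python3 - <<'E'
from h import *
i=cv2.imread('pics/t0.png')
f=lambda u,v,w,h,s:cv2.resize(i[v:v+h,u:u+w],None,fx=s,fy=s,interpolation=cv2.INTER_CUBIC)
a=f(395,235,100,70,6); b=f(240,205,100,60,6)
a=a[:, :]; cv2.imwrite('pics/c0.png',cv2.resize(np.vstack([a[:360],b[:240]]),(600,600)))
for n,p,z in [('knobtop',(445,283),.016),('teal',(411,288),.01),('y1',(442,248),.01),('y2',(479,271),.01),('shaft',(279,226),.07),('fit',(328,233),.08),('cap',(193,268),.01),('fl',(248,244),.06),('fr',(355,256.5),.06),('bl',(274,55),.06),('br',(377,67),.06)]: print(n,px2w('t0',*p,z).round(4))
E
```

```text
knobtop [ 0.442  -0.3457  0.016 ]
teal [ 0.4293 -0.2576  0.01  ]
y1 [ 0.5344 -0.3412  0.01  ]
y2 [ 0.4735 -0.4369  0.01  ]
shaft [0.5862 0.0846 0.07  ]
fit [ 0.5667 -0.0402  0.08  ]
cap [0.4832 0.3157 0.01  ]
fl [0.5413 0.1646 0.06  ]
fr [ 0.5085 -0.109   0.06  ]
bl [1.0446 0.1012 0.06  ]
br [ 1.0102 -0.1711  0.06  ]
```

View pics/c0.png

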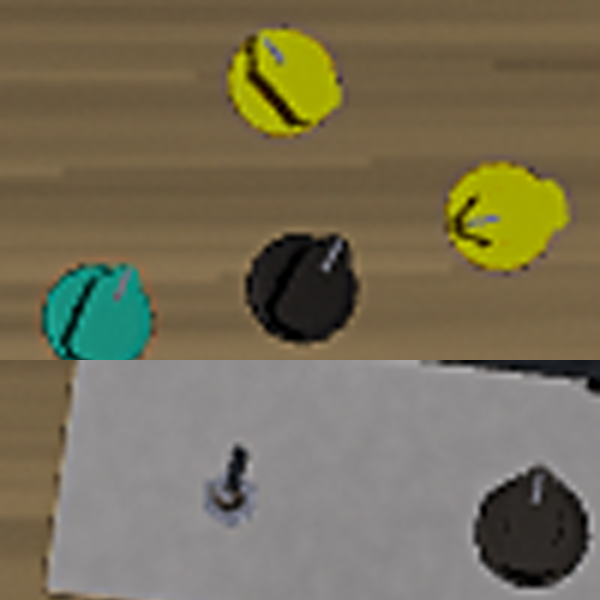

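The knob's skirt is centred at about (445.3,283.2) in the full image, and its pointer yaw is about -29°. The tab at the shaft foot runs up from (278.4,227.5) at a yaw of about -12°, so I'm moving over the knob.

```bash
python3 -m pendant '[[[0.6,4.4,-2.0,0,0],[0.6,4.4,-2.0,0,0],[0.6,4.4,-2.0,0,0],[0.6,4.4,-2.0,0,0],[0.6,4.4,-2.0,0,0],[0.6,4.4,-2.0,0,0],[0.6,4.4,-2.0,0,0],[0.6,4.4,-2.0,0,0]]]' 30; python3 -m pendant '[[[0.6,0,0,0,8.4],[0.6,0,0,0,8.4],[0.6,0,0,0,8.4],[0.6,0,0,0,8.4],[0.6,0,0,0,8.4],[0.6,0,0,0,0],[0.6,0,0,0,0]]]'
cat >> h.py <<'E'
def goto(x,y,yaw,z=None):
    s=robot.read_state(); M=R.from_rotvec(s['orientation']).as_matrix(); p=s['tool_pos']
    cy=np.degrees(np.arctan2(M[1,0],M[0,0]))
    print('t',round(s['t'],2),'pos',p.round(4),'yaw',cy.round(2),'tilt',np.degrees(np.arccos(-M[2,2])).round(2),'F',s['force'].round(2),'open',s['opening'],'grip',s['gripper_force'],'q',s['q'].round(2))
    d=np.array([x,y,p[2] if z is None else z])-p
    print('tool shift cm',(M.T@d*100).round(2),'roll',((cy-yaw+180)%360-180).round(2))
E
python3 - <<'E'
from h import *
snap('wrist','w0'); goto(.442,-.346,-29)
for z in (.005,.032):print(px2w('t0',445.3,283.2,z))
print(w2px('w0',[.442,-.346,.005]))
E
```

```text
t: 0.9
tool_pos: [0.4427, -0.3484, 0.2183]
orientation: [-3.121, -0.354, 0.001]
force: [0.3, -1.8, -0.6]
opening: 0.0555
gripper_force: 0.0
t: 1.6
tool_pos: [0.4414, -0.3499, 0.2183]
orientation: [-3.043, 0.781, 0.001]
force: [-0.2, -0.9, 0.2]
opening: 0.0559
gripper_force: 0.0
t 1.65 pos [ 0.4415 -0.3499  0.2184] yaw -28.82 tilt 0.03 F [-0.19 -0.58  0.1 ] open 0.05591654795568088 grip 0.0 q [-0.76  0.03  1.59  0.    1.52  1.31]
tool shift cm [-0.14 -0.37  0.  ] roll 0.18
[ 0.44186753 -0.3487202   0.005     ]
[ 0.4409434 -0.3431743  0.032    ]
[313.26117705 209.01650057]
```

View pics/w0.png

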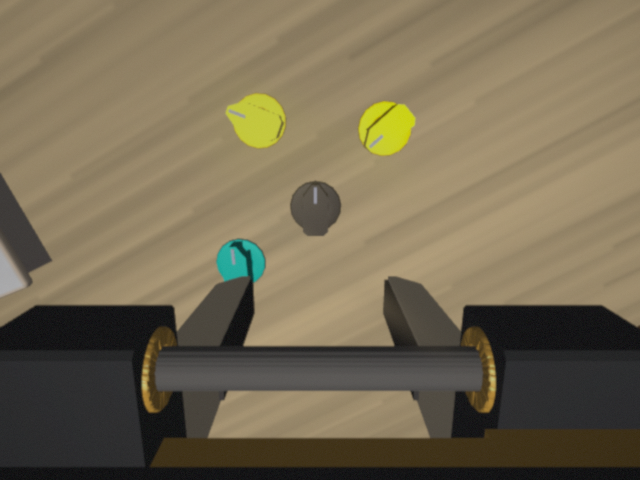

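The wrist view shows the black knob's skirt centred at about (315.5,206). Its index line is vertical, so the yaw matches the tool to within about 1°. The teal knob at (241,260) is clear of the fingers' path.

```bash
python3 - <<'E'
from h import *
p=px2w('w0',315.5,206,.005);print(p)
print('nose line top',px2w('w0',315.5,188,.032),px2w('w0',315.5,203,.032))
c=p.copy();a=np.radians(-28.8)
d=np.array([np.cos(a),np.sin(a)])
for r,z in((24,.032),(10,.032),(-21,.032),(24,.005),(-24,.005)): print(r,w2px('w0',[*(p[:2]+d*r/1000),z]))
q=p[:2]-d*.002
goto(q[0],q[1],-28.8,.018-.0188+.005)
E
```

```text
[ 0.44348262 -0.34919323  0.005     ]
nose line top [ 0.46132478 -0.35924942  0.032     ] [ 0.45001977 -0.35300262  0.032     ]
24 [315.23562064 183.86370397]
10 [315.2735083  200.19185774]
-21 [315.35477539 235.21490981]
24 [315.44317593 180.03772273]
-24 [315.55505694 231.15489642]
t 1.65 pos [ 0.4415 -0.3499  0.2184] yaw -28.82 tilt 0.03 F [-0.19 -0.58  0.1 ] open 0.05591654795568088 grip 0.0 q [-0.76  0.03  1.59  0.    1.52  1.31]
tool shift cm [-0.05 -0.16 21.42] roll -0.02
```

```bash
python3 -m pendant '[[[0.6,0,-0.1,4,0],[0.6,0,0,4,0],[0.6,0,0,4,0],[0.6,0,0,4,0],[0.6,0,0,3,0],[0.6,0,0,1.9,0],[0.6,0,0,0,0],[0.6,0,0,0,0]]]'; python3 -m pendant '[[[0,0,0,0,0],[0,0,0,0,0],[0,0,0,0,0],[0,0,0,0,0],[0,0,0,0,0]]]' 45
```

```text
t: 2.45
tool_pos: [0.4421, -0.3492, 0.0099]
orientation: [-3.041, 0.786, 0.001]
force: [0.3, 0.4, 0.8]
opening: 0.0556
gripper_force: 0.0
t: 2.95
tool_pos: [0.4423, -0.3493, 0.0101]
orientation: [3.041, -0.788, 0.001]
force: [0.6, 0.6, 1.7]
opening: 0.0212
gripper_force: 45.0
```

```bash
python3 -m pendant '[[[0,0,0,-2,0],[0,0,0,-4,0],[0,0,0,-4,0],[0,0,0,-4,0],[0,0,0,-4,0],[0,0,0,-3,0],[0,0,0,0,-8.4],[0,0,0,0,-8.4]]]'; python3 - <<'E'
from h import *
goto(.556,.09,-12)
E
```

```text
t: 3.75
tool_pos: [0.4427, -0.3497, 0.2215]
orientation: [3.123, -0.326, 0.004]
force: [0.2, -0.2, -0.7]
opening: 0.0218
gripper_force: 45.0
t 3.75 pos [ 0.4427 -0.3497  0.2215] yaw -11.93 tilt 0.17 F [ 0.22 -0.22 -0.75] open 0.021762678934117863 grip 44.9984273314476 q [-0.76  0.03  1.59 -0.    1.52  1.02]
tool shift cm [  2.   -45.36  -0.07] roll 0.07
```

```bash
python3 -m pendant '[[[0,0.2,-4,0,0],[0,0.2,-4.5,0,0],[0,0.2,-4.5,0,0],[0,0.2,-4.5,0,0],[0,0.2,-4.5,0,0],[0,0.2,-4.5,0,0],[0,0.2,-4.5,0,0],[0,0.2,-4.5,0,0]]]'; python3 -m pendant '[[[0,0.2,-4.5,0,0],[0,0.2,-4,0,0],[0,0,-1.2,0,0],[0,0,0,0,0],[0,0,0,0,0]]]'; python3 - <<'E'
from h import *
snap('wrist','w1');snap('top','t1'); goto(.556,.09,-12)
E
```

```text
t: 4.55
tool_pos: [0.5331, -0.0038, 0.2197]
orientation: [3.124, -0.336, 0.0]
force: [0.3, -0.0, -0.9]
opening: 0.0216
gripper_force: 45.0
t: 5.05
tool_pos: [0.5574, 0.0874, 0.2194]
orientation: [3.123, -0.335, -0.001]
force: [0.2, -1.2, 0.1]
opening: 0.0219
gripper_force: 45.0
t 5.15 pos [0.5575 0.0867 0.2196] yaw -12.35 tilt 0.03 F [-0.66 -0.41 -1.17] open 0.021410560594368397 grip 44.99971121549606 q [ 0.06  0.03  1.59 -0.    1.52  1.85]
tool shift cm [-0.21 -0.29 -0.  ] roll -0.35
```

View pics/w1.png

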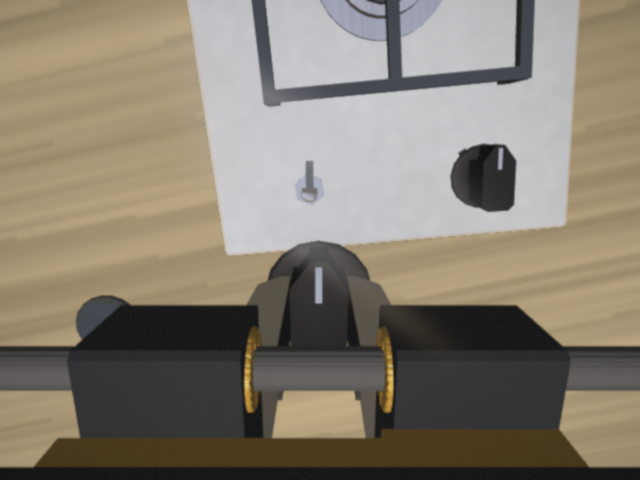

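The bare shaft is at about (309,192), its tab runs straight up the image to (309,161), and the held knob's index line is at (318,285). I'll enlarge the shaft and the knob.

```bash
python3 - <<'E'
from h import *
i=cv2.imread('pics/w1.png')
f=lambda u,v,w,h,s:cv2.resize(i[v:v+h,u:u+w],None,fx=s,fy=s,interpolation=cv2.INTER_CUBIC)
cv2.imwrite('pics/c1.png',np.hstack([f(284,150,50,60,10)[:600,:400],f(258,235,120,120,5)[:,200-200:400]][:1]+[cv2.resize(f(258,235,120,120,3),(360,360)) if 0 else cv2.copyMakeBorder(f(258,235,120,120,3),0,240,0,0,0)]))
E
```

```text
(no output)
```

View pics/c1.png

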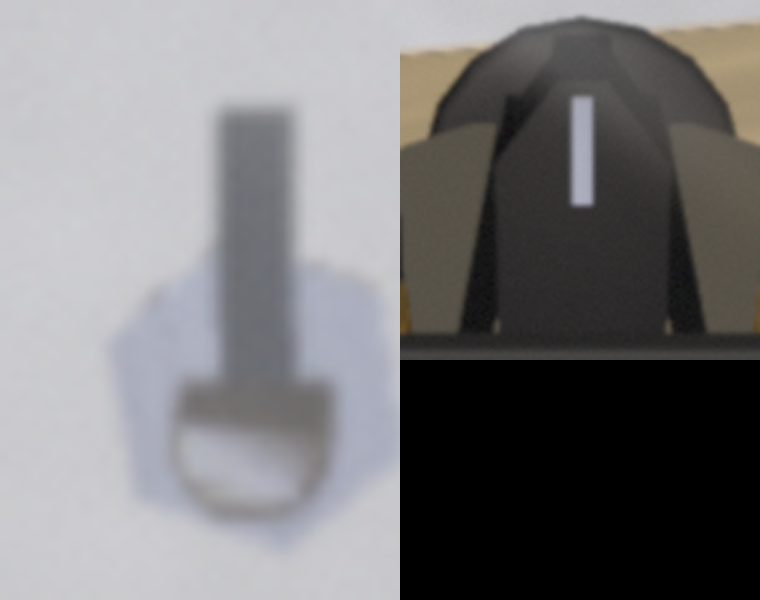

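```bash
python3 - <<'E'
from h import *
s=robot.read_state();M=R.from_rotvec(s['orientation']).as_matrix();T=s['tool_pos']
u=T[2]-.010
def tl(n,p): print(n,p.round(4),'tool mm',((M.T@(p-T))*1000).round(2))
o=-.33
for n,v in(('line far',267.3),('line near',303.3)): tl(n,px2w('w1',318.4+o,v+o,u+.032))
for z in(0,.005): tl('skirt edge -24',px2w('w1',318.4+o,241.7+o,u+z)-M[:,0]*.024)
# skirt sides
tl('skirt L',px2w('w1',258+32/3+o,235+120/3+o,u+.005)); tl('skirt R',px2w('w1',258+336/3+o,235+120/3+o,u+.005))
tip=px2w('w1',308.75,194.35,.088);tl('tip',tip)
a=px2w('w1',309.2,160.5,.061);b=px2w('w1',309.3,187.5,.061)
tl('tabend',a);print('tab yaw',np.degrees(np.arctan2(*(a-b)[[1,0]])),'tip-tabend',np.linalg.norm((a-tip)[:2]))
print('top cam tip',px2w('t0',278.2,227,.088), w2px('t0',tip), w2px('t1',tip))
goto(0,0,0)
E
```

```text
line far [0.5784 0.0817 0.2416] tool mm [ 21.55   0.48 -22.  ]
line near [0.5646 0.0847 0.2416] tool mm [  7.42   0.5  -22.  ]
skirt edge -24 [0.5559 0.0866 0.2096] tool mm [-1.54  0.49 10.  ]
skirt edge -24 [0.5572 0.0863 0.2146] tool mm [-0.17  0.49  5.  ]
skirt L [0.5706 0.1055 0.2146] tool mm [  8.81 -21.11   4.99]
skirt R [0.5612 0.0624 0.2146] tool mm [ 8.85 22.94  5.01]
tip [0.5826 0.0875 0.088 ] tool mm [ 24.38  -6.19 131.6 ]
tabend [0.6042 0.0829 0.061 ] tool mm [ 46.46  -6.32 158.6 ]
tab yaw -12.375615550362314 tip-tabend 0.022073708528736795
top cam tip [0.58126578 0.08516708 0.088     ] [277.27659071 226.48096619] [277.27659071 226.48096619]
t 5.15 pos [0.5575 0.0867 0.2196] yaw -12.35 tilt 0.03 F [-0.66 -0.41 -1.17] open 0.021410560594368397 grip 44.99971121549606 q [ 0.06  0.03  1.59 -0.    1.52  1.85]
tool shift cm [-5.26e+01  2.04e+01  1.00e-02] roll -12.35
```

The tip measures out well: it is 22.07 mm from the tab end against 22 mm expected, and the tab yaw of -12.4° equals the tool yaw. I'm moving over it and down to just above the tip.

```bash
python3 -m pendant '[[[0,1.2,-0.3,0,0],[0,1.24,-0.38,0,0],[0,0,0,3,0],[0,0,0,3,0],[0,0,0,3,0],[0,0,0,2.1,0],[0,0,0,0,0],[0,0,0,0,0]]]'; python3 - <<'E'
from h import *
s=robot.read_state();M=R.from_rotvec(np.array([3.123,-.335,-.001])).as_matrix()
g=np.array([.5826,.0875])-(M[:2,1]*.0006)
print(g); goto(g[0],g[1],-12.4,.107)
snap('scene','s1'); u,v=w2px('s1',[.583,.087,.095]).astype(int); print(u,v); crop('s1','c2',u-50,v-40,100,75,8)
E
```

```text
t: 5.95
tool_pos: [0.5828, 0.0886, 0.109]
orientation: [3.123, -0.338, -0.001]
force: [-0.3, -0.3, -0.4]
opening: 0.0215
gripper_force: 45.0
[0.58272726 0.08808635]
t 5.95 pos [0.5828 0.0886 0.109 ] yaw -12.35 tilt 0.03 F [-0.32 -0.33 -0.44] open 0.021479182046165873 grip 44.9998864531517 q [ 0.06  0.18  1.64 -0.    1.32  1.85]
tool shift cm [0.   0.05 0.2 ] roll 0.05
374 221
```

View pics/c2.png

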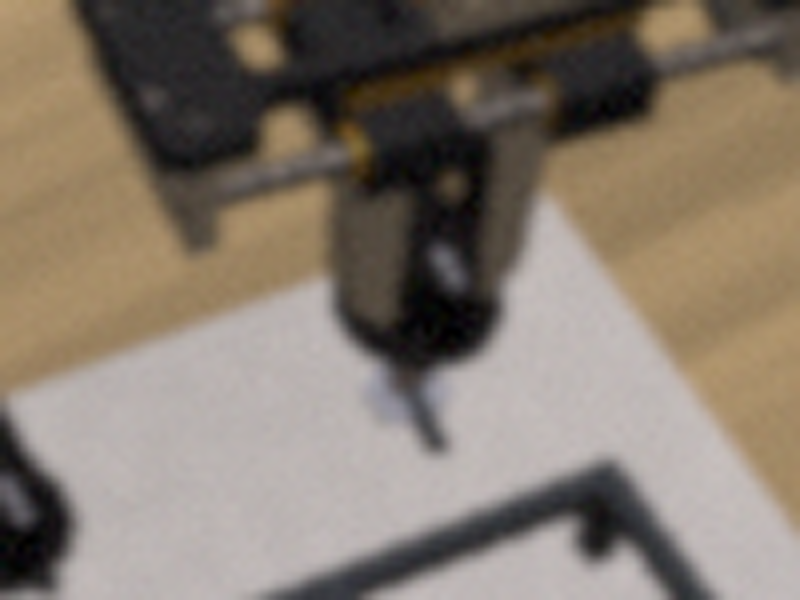

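The scene view shows the knob right above the nut and the tab, at crop (405,385), with the pointer and the tab parallel. I'm lowering gently.

```bash
python3 -m pendant '[[[0,0,0.05,0.4,0],[0,0,0,0.4,0],[0,0,0,0.3,0],[0,0,0,0.2,0],[0,0,0,0.2,0],[0,0,0,0.1,0]]]'; python3 -c "
from h import *
goto(.5827,.0881,-12.4,.082)"
```

```text
t: 6.6
tool_pos: [0.5828, 0.0893, 0.0924]
orientation: [3.124, -0.335, -0.0]
force: [0.2, -1.0, -0.2]
opening: 0.0212
gripper_force: 45.0
t 6.6 pos [0.5828 0.0893 0.0924] yaw -12.26 tilt 0.01 F [ 0.18 -0.96 -0.19] open 0.021161691487713703 grip 44.99978184700012 q [ 0.07  0.2   1.65 -0.    1.29  1.85]
tool shift cm [0.02 0.12 1.04] roll 0.14
```

```bash
python3 -m pendant '[[[0,0,0,0.2,0],[0,0,0,0.2,0],[0,0,0,0.2,0],[0,0,0,0.1,0],[0,0,0,0.1,0],[0,0,0,0,0]]]'; python3 -c "
from h import *
goto(.5827,.0881,-12.4,.082)"
```

```text
t: 7.2
tool_pos: [0.5828, 0.0892, 0.0845]
orientation: [3.124, -0.336, -0.0]
force: [0.2, 0.7, 0.3]
opening: 0.0219
gripper_force: 45.0
t 7.2 pos [0.5828 0.0892 0.0845] yaw -12.26 tilt 0.01 F [0.21 0.68 0.3 ] open 0.021867377142015473 grip 44.999748319387436 q [ 0.07  0.2   1.66 -0.    1.28  1.85]
tool shift cm [0.02 0.11 0.25] roll 0.14
```

```bash
python3 -m pendant '[[[0,0,0,0.1,0],[0,0,0,0.1,0],[0,0,0,0.1,0],[0,0,0,0.1,0],[0,0,0,0,0],[0,0,0,0,0],[0,0,0,0,0]]]'
```

```text
t: 7.9
tool_pos: [0.5829, 0.0893, 0.0809]
orientation: [-3.124, 0.336, -0.0]
force: [-2.8, 0.4, 3.7]
opening: 0.0219
gripper_force: 45.0
```

Contact comes at the expected height, so the knob is home. Now I'll press.

```bash
python3 -m pendant '[[[0,0,0,0.15,0],[0,0,0,0.15,0],[0,0,0,0.15,0],[0,0,0,0.1,0],[0,0,0,0.1,0],[0,0,0,0,0],[0,0,0,0,0]]]'
```

```text
t: 8.6
tool_pos: [0.5833, 0.0893, 0.0758]
orientation: [-3.123, 0.335, -0.002]
force: [-6.5, -1.2, 15.1]
opening: 0.0216
gripper_force: 45.0
```

```bash
python3 -m pendant '[[[0,-0.05,0,0.05,0],[0,-0.03,0,0.05,0],[0,0,0,0,0],[0,0,0,0,0],[0,0,0,0,0]]]'; python3 -c "
from h import *
goto(.5827,.0881,-12.4,.0758)
snap('scene','s2'); crop('s2','c3',324,181,100,75,8)"
```

```text
t: 9.1
tool_pos: [0.5832, 0.0893, 0.0757]
orientation: [-3.123, 0.336, -0.004]
force: [-6.3, -1.8, 18.7]
opening: 0.0216
gripper_force: 45.0
t 9.1 pos [0.5832 0.0893 0.0757] yaw -12.26 tilt 0.15 F [-6.32 -1.76 18.7 ] open 0.02161041252829506 grip 45.00590890645981 q [ 0.07  0.21  1.66 -0.    1.26  1.85]
tool shift cm [-0.03  0.13 -0.01] roll 0.14
```

View pics/c3.png

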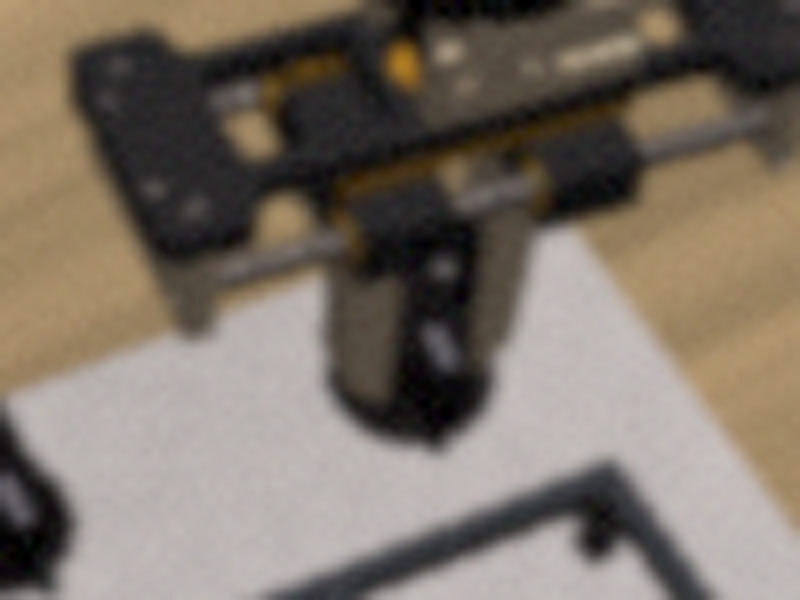

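The knob covers the shaft with its skirt close to the hob. The force rises (15.1 to 18.7 N) with no further travel, and the TCP is at the predicted pressed height of about 0.076 m. I'm handing it in.

```bash
python3 -c "
from plant import robot
print(robot.close_job())"
```

```text
the job is handed in; nothing more can be done
None
```

I put the loose knob on the bare left shaft and pushed it home with its pointer over the flat. I handed the job in at about 9 s with the knob held against its stop at 18.7 N; no verdict came back, and the arm stayed away from the cap, jar and brush.

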